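Hang a humidity probe in a drilled finial stone

ROBOT

A 6-joint arm with a two-finger parallel gripper is mounted at the origin on the work surface. World frame = base frame: x ahead of the robot, y to its left, z up, the work surface at z = 0. Lengths are in m, angles in rad, forces in N, time in s.
With the tool pointing down it reaches from about 0.425 to 0.95 m from the base axis. Payload 3.5 kg.
Tool frame: the origin (TCP) lies on the mounting face of the last link; the fingertips stand 173 mm ahead of it and the grasp point (between the pads) lies 155 mm ahead of it; z points along the fingers, y is the line along which they close (so a half turn about z gives the same grasp; the last joint's range is limited). The gripper opens to 85 mm and grips with 20 to 120 N. Pads are 22 mm wide; open, the fingers measure 114 mm over their backs; the gripper's body (76 mm by 85 mm) begins 54 mm behind the grasp point. The pads swing forward as they close: fully open they stand 13 mm farther back than shut.
Start: joints at [1.061, 0.286, 1.577, -0, 1.279, -0.15], TCP at [0.238, 0.632, 0.405] pointing down, gripper open.
Joint ranges: [-2.77, 2.77], [-0.9, 2.22], [0.21, 2.48], [-1.53, 4.67], [0.24, 2.81], [-2.84, 2.84]. Speed limits (rad/s): [2.79, 2.79, 3.14, 3.14, 3.14, 3.14].

INTERFACE

Orientations are given as a unit quaternion [w, x, y, z].
In Python, from cell import ctrl gives the robot as it stands.
- The arm moves only by the tool drive_tool, never from a script. Its argument "increments" is one flat list of numbers, 5 for each row, row after row: the shift along the tool's x, y, z in m, then the turn about the tool's z in degrees, then the opening, from 0 (shut) to 1 (fully open). A call has 1 to 10 rows; each row shifts and turns the commanded pose from where the row before left it, along the tool's axes as they then stand; what a row does not reach is not made up. A row lasts 1/10 s, in which the tool goes at most 50 mm and 8.59 degrees, less where a joint would pass 70% of its speed; a pose out of reach is approached as far as the arm can. A call is refused whole if a number of a shift passes 0.05 or a number of a turn 8.59, either way. A call with a gripper value outside its range is refused whole. The fingers move at their own pace and stop on an object; the grip force is fixed at half the most. Time passes only in rows, so rows that do not move let the fingers close. It gives the time, the measured TCP pose, the force, the opening and the grip force at its end, in the units of the state.
- ctrl.observe(): the state, without advancing time (a new reading comes with each control period).
- ctrl.get_image(name): name is "scene" or "top" or "wrist"; returns the picture (384x512x3 uint8, red, green, blue); there is no depth.
- ctrl.calibration(name): a dict with "fx", "fy", "cx", "cy" (pixels), "D" ([k1, k2, p1, p2, k3] as OpenCV has them; the pictures are not rectified), "pose" (4x4, takes a point from camera to world coordinates); the wrist camera has in their place "T_tool_cam" (4x4, takes a point from camera to tool coordinates, whose origin is the TCP and whose axes are the flange's). Camera axes: x right, y down, z forward; pixel columns grow to the right and rows downward; lengths in m; the calibration is good to about 2 mm. A picture is of the moment at which its call begins: read the wrist's pose just before it. calibration takes no time and is no camera call.
- ctrl.hand_in(): hands the job in; it is judged then, once.
The state is a dict: "clock": time; "joints": joint angles; "joint_vel": joint speeds; "tau": joint torques, N m; "eef_pos": TCP position; "tcp_rot": TCP orientation; "contact_force": force on the tool from outside, world axes, zero at the start; "moment": the same for the moment, N m; "gripper_width": opening from 0.0 (shut) to 1.0 (fully open); "grip_force": force on a finger pad.
Only numpy, scipy, OpenCV 4.12 (cv2) and the standard library are available. Lean on these libraries where they do the work, as an engineer would, in place of code of your own. Each camera call takes 0.05 s, during which the arm holds its last target. There are 200 camera calls.

TASK

Take a humidity reading in the dowel hole of the drilled stone. First stop the extraction by turning the bar handle of the rotary isolator anticlockwise (seen from above) fully to its off stop; then lift the square-gripped probe out of the wooden stand and lower it from above, upright, through the steel guide bush into the hole in the stone, without its rod touching the bush or the stone, until the tip hangs about midway between the stone's top face and the floor of the hole. The program finishes while still holding the probe there, steady, upright and centred in the bush; leave everything else on the bench where it is.

Things in the scene. Friction and masses are not known exactly. Their poses are not given: they have to be found in the camera images.
- isolator (a joint): Rotary isolator handle, turning about a vertical axis: 0 = off (its stop), 1.05 rad = on (the other stop); grows clockwise seen from above, so off is reached by turning anticlockwise. It starts on or nearly on. Friction about 0.12 N m keeps it where it is left.
- isolator_grip (a point): Grip point on the handle's axis, 99 mm above the bench. The handle is a black upright bar 62 mm long, 14 mm wide (pinch this), its sides 76 to 118 mm above the bench, over a 56 mm hub disc on a fixed grey box 110 x 110 x 64 mm. The point turns with the handle: x along the bar, y across it, z up.
- probe_grip (a point): Centre of the probe's upright square grey grip, 30 x 30 mm, 60 mm tall (x, y square to its faces, z up). A steel rod, 10 mm thick and 110 mm long, hangs from the middle of its underside, tip 140 mm below this point. It starts upright in the stand, the grip's underside resting on the stand's top (120 mm up; this point 150 mm up). About 0.14 kg.
- stand: Fixed wooden tool stand, 90 x 180 mm, 120 mm tall, with two 17 mm holes through its 20 mm thick top plate, 45 mm either side of its middle along its y axis: the probe at -y, the scriber at +y. Origin under its middle, on the bench.
- probe_tip (a point): Tip of the probe's rod, on its axis, 140 mm below probe_grip; z axis along the rod, up.
- probe: The whole probe; its origin is the tip of the rod, z up along the rod.
- bush_top (a point): Centre of the mouth of the guide bush, 130 mm above the bench. The bush is an upright steel tube, bore 26 mm, outside 42 mm, 22 mm long, in an aluminium bridge (plate 60 x 190 mm, top at 124 mm) over the stone. On the same axis below is the stone's dowel hole: 34 mm across, from the stone's top face at 85 mm above the bench to its floor at 30 mm.
- hole_floor (a point): Centre of the floor of the dowel hole, 100 mm straight below bush_top.
- stone: The fixed stone (136 mm square plinth, octagonal shaft 104 mm across) together with its guide bridge; origin on the bench under the hole's axis, the bridge spans along its y axis.
- scriber: Bystander in the stand's other hole, 90 mm from the probe: scriber with a round wooden knob handle, 120 to 160 mm above the bench. Leave it alone.
- cut_disc: Bystander: flat steel cutting disc, 110 mm across, 4 mm thick.
- spray_can: Bystander: black spray can standing upright, 58 mm across, 160 mm tall.
- mallet: Bystander: round wooden mallet standing on its head, 96 mm across, 210 mm tall.
- chisel: Bystander: steel chisel lying flat, 200 mm long.
- dust_brush: Bystander: brush lying flat, 160 mm long.
- offcut: Bystander: stone offcut 70 x 50 x 35 mm.
- wedge_block: Bystander: wooden block 100 x 45 x 30 mm.
Things that resemble listed ones, but are neither listed nor needed, are in the scene too. What is shaped like the part that bears isolator but yellow is not meant. Of the things shaped like the probe, the grey one is meant.

How it is judged:
On the way, in this order (a step that is already met when the one before it is completed fails the run):
1. the isolator is turned off while the probe still hangs in its stand (value of joint isolator below 0.12 rad and height (world z) of probe_tip below 0.03 m), for 0.2 s.
2. the probe is over the guide bush, its tip above the mouth (horizontal distance between probe_tip and bush_top below 0.013 m and height (world z) of probe_tip above 0.13 m), for 0.05 s.
3. the tip is inside the bush (horizontal distance between probe_tip and bush_top below 0.01 m and height (world z) of probe_tip between 0.035 and 0.12 m), for 0.1 s.
At the end, for the whole second after the job is handed in: Isolator within 0.12 rad of off; the fingers hold the probe still, upright within 0.06 rad, tip within 4.5 mm of the bush axis and 15 to 40 mm above the hole floor, with no contact between probe and stone or guide (value of joint isolator below 0.12 rad and horizontal distance between probe_tip and bush_top below 0.0045 m and height (world z) of probe_tip between 0.045 and 0.07 m and angle between probe's own z axis and vertical below 0.06 rad and linear speed of probe below 0.015 m/s and contact force between probe and the fingers above 1 N and contact force between probe and stone below 0.1 N); the arm keeps its last pose, push and grip.
It fails at once if the probe touches the guide bush, the bridge or the stone (contact force between probe and stone above 0.5 N).
It fails at once if a bystander is disturbed (moved more than 30 mm) (distance of any of scriber, cut_disc, spray_can, mallet, chisel, dust_brush, offcut, wedge_block from where it was at the start of the episode above 0.03 m).
It also fails if it takes over 67 s, if anything falls off the work surface, if the arm or the gripper's body presses on something with over 40 N, if the wrist force passes 120 N, or if a joint passes its speed limit or range.

## Working session

There is one attempt and no reset: what is moved stays moved. The work goes in short steps, Python scripts to look and compute and a tool call to move; the robot and the scene stay as the last step left them, time stands still between calls to the robot, and variables do not carry over. Pictures are saved under pics/ and viewed, at most 10 in all, crops included, and the job is handed in when it is done.

Besides the shell and the picture viewer there is one more tool, called after "Call:" as name(argument=value, ...), one argument or row to a line, values as JSON. drive_tool: Moves the arm, as the interface text tells. Its arguments: {"type":"object","properties":{"increments":{"type":"array"}},"required":["increments"]}

```bash
ls; mkdir -p pics; python3 - <<'E'
from cell import ctrl
import cv2,numpy as np
np.set_printoptions(precision=4,suppress=True)
for n in ["top","scene"]:
    im=ctrl.get_image(n); cv2.imwrite(f"pics/{n}0.png",im[:,:,::-1])
    cv2.imwrite(f"pics/{n}0b.png",cv2.resize(im[:,:,::-1],(768,576),interpolation=cv2.INTER_CUBIC))
    print(n,ctrl.calibration(n))
print(ctrl.calibration("wrist")); print(ctrl.observe())
E
```

```text
pics
top {'fx': 499.4680503564083, 'fy': 499.4680503564083, 'cx': 257.0969655753746, 'cy': 201.35682357743502, 'D': array([-0.1514,  0.    ,  0.    ,  0.    ,  0.    ]), 'pose': array([[ 0.006 , -0.987 ,  0.1605,  0.2029],
       [-1.    , -0.0058,  0.0016,  0.0479],
       [-0.0007, -0.1605, -0.987 ,  2.1488],
       [ 0.    ,  0.    ,  0.    ,  1.    ]])}
scene {'fx': 379.8412366037315, 'fy': 379.8412366037315, 'cx': 243.89587170548592, 'cy': 196.85630073025763, 'D': array([-0.0399,  0.    ,  0.    ,  0.    ,  0.    ]), 'pose': array([[ 0.4867,  0.6044, -0.6307,  1.308 ],
       [ 0.8736, -0.3323,  0.3556, -0.3884],
       [ 0.0054, -0.7241, -0.6897,  0.9565],
       [ 0.    ,  0.    ,  0.    ,  1.    ]])}
{'fx': 301.7786313830678, 'fy': 301.7786313830678, 'cx': 255.1815096342131, 'cy': 190.22315952511119, 'D': array([-0.0121,  0.    ,  0.    ,  0.    ,  0.    ]), 'T_tool_cam': array([[-0.0009, -0.9472, -0.3205,  0.083 ],
       [ 1.    , -0.0006, -0.001 , -0.0003],
       [ 0.0007, -0.3205,  0.9472,  0.0308],
       [ 0.    ,  0.    ,  0.    ,  1.    ]])}
{'clock': 0.1, 'joints': array([ 1.061 ,  0.2872,  1.578 , -0.    ,  1.2786, -0.15  ]), 'joint_vel': array([-0.0002, -0.0011, -0.0012, -0.0003, -0.0009, -0.0005]), 'tau': array([ -0.0001, -40.7291, -29.3702,  -0.0001,   0.0034,   0.    ]), 'eef_pos': array([0.2375, 0.6316, 0.4034]), 'tcp_rot': array([-0.0004,  0.1789,  0.9839, -0.0011]), 'contact_force': array([-0.5181,  0.3725, -0.0629]), 'moment': array([ 0.0042, -0.0033,  0.0237]), 'grip_force': 0.0, 'gripper_width': 1.0028691413923472}
```

View pics/top0b.png

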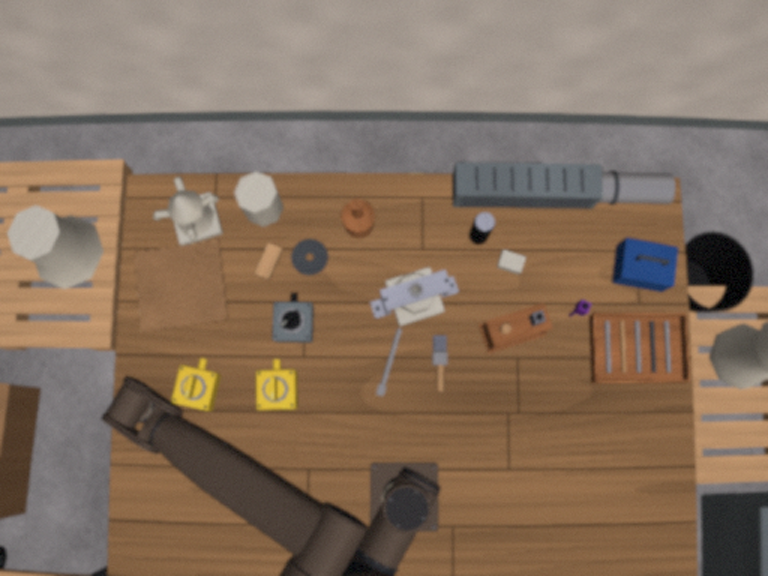

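View pics/scene0b.png

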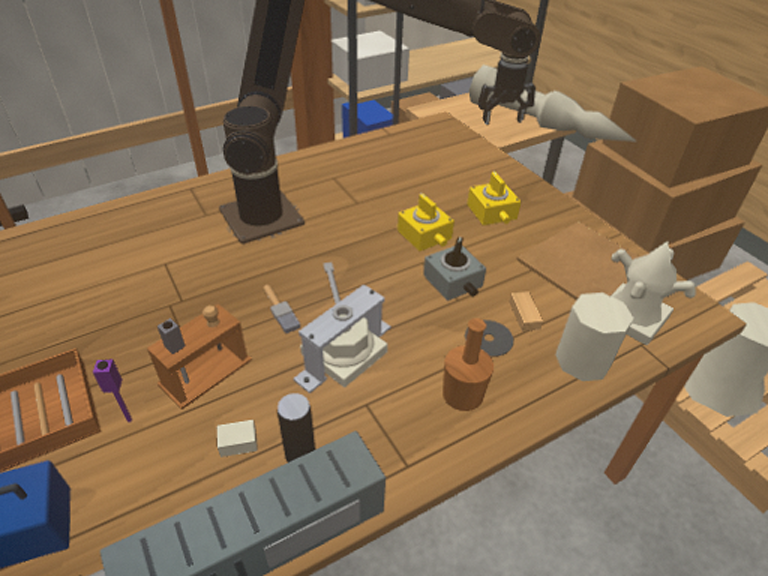

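The top view (768 px wide copy) shows the grey isolator at (293,321), the bush at (414,289), the probe grip at (537,318) and the scriber at (507,329). The yellow lookalikes are left of the base.

```bash
cat > h.py <<'E'
from cell import ctrl
import cv2,numpy as np
from scipy.spatial.transform import Rotation as R
np.set_printoptions(precision=4,suppress=True)
def tool(o=None):
    o=o or ctrl.observe(); q=o["tcp_rot"]; T=np.eye(4)
    T[:3,:3]=R.from_quat(np.r_[q[1:],q[0]]).as_matrix(); T[:3,3]=o["eef_pos"]; return T
def cam(n,T=None):
    c=ctrl.calibration(n); K=np.array([[c["fx"],0,c["cx"]],[0,c["fy"],c["cy"]],[0,0,1]])
    return K,c["D"],(c["pose"] if n!="wrist" else T@c["T_tool_cam"])
def onplane(C,px,z):
    K,D,P=C; u=cv2.undistortPoints(np.array(px,float).reshape(-1,1,2),K,D).reshape(-1,2)
    d=np.c_[u,np.ones(len(u))]@P[:3,:3].T; return P[:3,3]+d*((z-P[2,3])/d[:,2:])
def proj(C,X):
    K,D,P=C; W=np.linalg.inv(P); return cv2.projectPoints(np.array(X,float).reshape(-1,3),cv2.Rodrigues(W[:3,:3])[0],W[:3,3],K,D)[0].reshape(-1,2)
def move(g,yaw,T=None):
    "grasp-point target & closing axis yaw -> TCP shift in tool axes, turn deg"
    T=tool() if T is None else T
    d=T[:3,:3].T@(np.array(g)-(T@[0,0,.155,1])[:3])
    y=T[:3,1]; a=np.arctan2(y[1],y[0]); e=(yaw-a+np.pi/2)%np.pi-np.pi/2
    return d,np.degrees(-e)   # tool z points down
E
python3 - <<'E'
from h import *
C=cam("top")
for n,p,z in [("iso",(293,320),.118),("iso bar a",(285,316),.118),("bar b",(302,325),.118),("bush",(414,288),.13),("br+",(377,308),.124),("br-",(452,281),.124),("probe",(538,317),.18),("scr",(507,328),.16),("mallet",(357,215),.1),("can",(483,222),.16)]:
    print(n,onplane(C,np.array(p)/1.5,z)[0])
T=tool();print(T)
E
```

```text
iso [0.4818 0.305  0.118 ]
iso bar a [0.4927 0.3274 0.118 ]
bar b [0.4681 0.2799 0.118 ]
bush [ 0.5706 -0.0262  0.13  ]
br+ [0.5155 0.0748 0.124 ]
br- [ 0.592  -0.1311  0.124 ]
probe [ 0.485  -0.3559  0.18  ]
scr [ 0.4576 -0.2751  0.16  ]
mallet [0.7852 0.1339 0.1   ]
can [ 0.7508 -0.2151  0.16  ]
[[-0.936   0.352  -0.0011  0.2375]
 [ 0.3521  0.936  -0.002   0.6316]
 [ 0.0003 -0.0022 -1.      0.4034]
 [ 0.      0.      0.      1.    ]]
```

```bash
python3 - <<'E'
import cv2
im=cv2.imread("pics/top0.png")
a=cv2.resize(im[180:250,165:225],None,fx=6,fy=6,interpolation=cv2.INTER_CUBIC)
b=cv2.resize(im[180:250,315:375],None,fx=6,fy=6,interpolation=cv2.INTER_CUBIC)
cv2.imwrite("pics/c1.png",cv2.hconcat([a,b]))
E
```

```text
(no output)
```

View pics/c1.png

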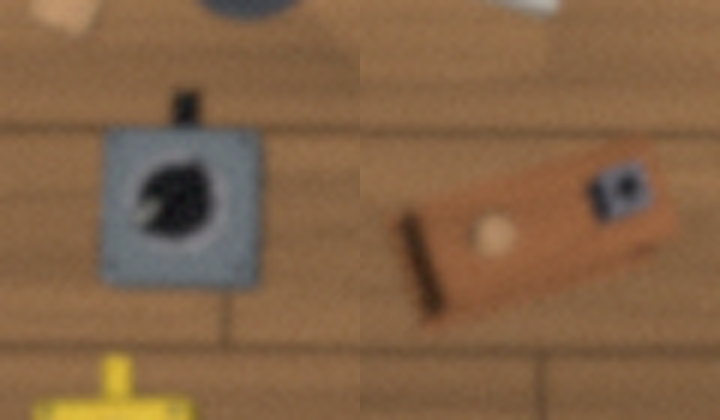

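Call:
drive_tool(
  increments=[-0.034,-0.0224,0,0,1,-0.034,-0.0224,0,0,1,-0.034,-0.0224,0,0,1,-0.034,-0.0224,0,0,1,-0.034,-0.0224,0,0,1,-0.034,-0.0224,0,0,1,-0.034,-0.0224,0,0,1,-0.034,-0.0224,0,0,1,-0.034,-0.0224,0,0,1,-0.034,-0.0224,0,0,1],
)

```text
clock: 1.1
eef_pos: [0.4775, 0.3009, 0.4042]
tcp_rot: [-0.0, 0.179, 0.984, -0.0]
contact_force: [1.2, 0.3, 0.3]
gripper_width: 0.997
grip_force: 0.0
```

Call:
drive_tool(
  increments=[0,0,0,0,1,0,0,0,0,1,0,0,0,0,1],
)

```text
clock: 1.4
eef_pos: [0.4765, 0.303, 0.4044]
tcp_rot: [-0.0, 0.179, 0.984, -0.0]
contact_force: [-1.0, -0.3, -0.0]
gripper_width: 1.001
grip_force: 0.0
```

```bash
python3 - <<'E'
from h import *
T=tool(); im=ctrl.get_image("wrist"); np.save("T1.npy",T); print(T)
cv2.imwrite("pics/w1.png",cv2.resize(im[:,:,::-1],(768,576),interpolation=cv2.INTER_CUBIC))
print(proj(cam("wrist",T),[.48,.304,.118])*1.5)
E
```

```text
[[-0.9362  0.3514 -0.0009  0.4765]
 [ 0.3514  0.9362  0.0001  0.303 ]
 [ 0.0009 -0.0003 -1.      0.4044]
 [ 0.      0.      0.      1.    ]]
[[387.5672 284.9372]]
```

View pics/w1.png

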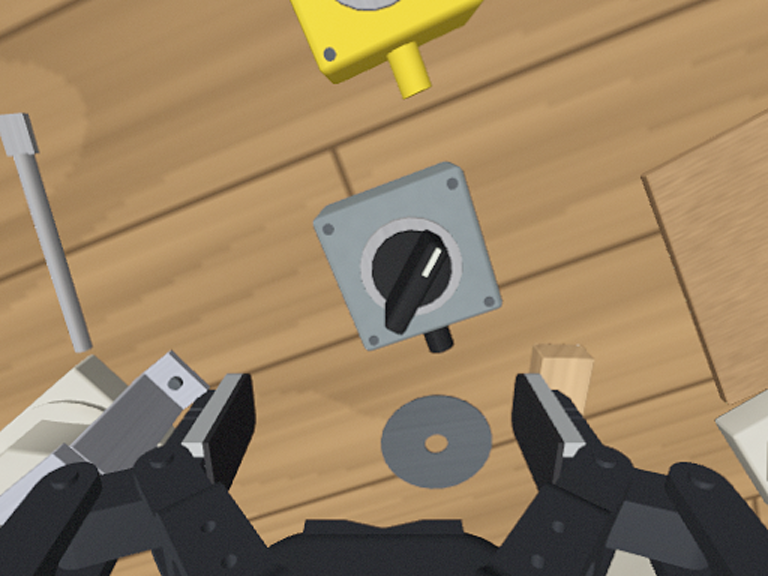

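The wrist view shows the grey isolator, with the black bar running from about (436,240) to (398,328) and a white mark near its upper end. I'll brighten a crop.

```bash
python3 - <<'E'
import cv2,numpy as np
im=cv2.imread("pics/w1.png")[200:350,340:470]
g=(255*(im/255.)**.4).astype(np.uint8)
cv2.imwrite("pics/c2.png",cv2.resize(g,None,fx=4,fy=4,interpolation=cv2.INTER_CUBIC))
E
```

```text
(no output)
```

View pics/c2.png

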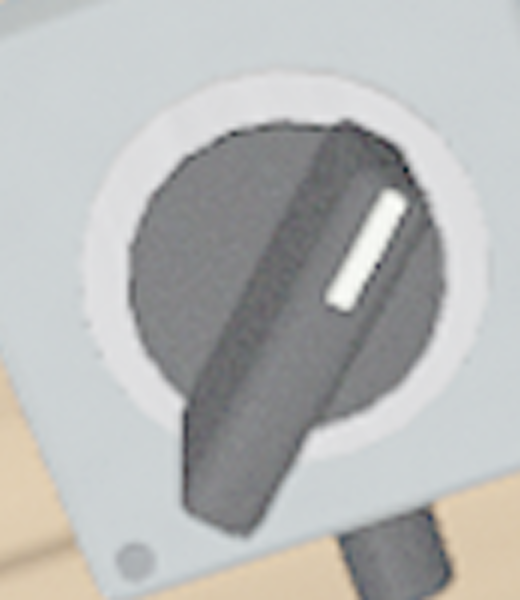

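```bash
python3 - <<'E'
from h import *
T=np.load("T1.npy"); C=cam("wrist",T)
f=lambda p:(np.array(p)/4+[340,200])/1.5
b=onplane(C,[f((218,518)),f((387,178))],.118); d=b[0]-b[1]
print(b,np.linalg.norm(d),b.mean(0),np.degrees(np.arctan2(d[1],d[0])))
m=onplane(C,[f((338,302)),f((396,195))],.118); d=m[0]-m[1]; print("mark",np.degrees(np.arctan2(d[1],d[0])))
h=onplane(C,[f((287,275)),f((130,275)),f((445,275))],.076); print("hub",h,np.linalg.norm(h[1]-h[2]))
# box corners-screws (768px) at .064
s=onplane(C,np.array([(328,230),(452,184),(489,301),(373,340)])/1.5,.064); print(s,s.mean(0))
E
```

```text
[[0.5087 0.2979 0.118 ]
 [0.4669 0.3392 0.118 ]] 0.0587915769215066 [0.4878 0.3186 0.118 ] -44.719152725542735
mark -46.63973365437968
hub [[0.4882 0.319  0.076 ]
 [0.4788 0.2938 0.076 ]
 [0.4978 0.3444 0.076 ]] 0.05398889178109636
[[0.445  0.2735 0.064 ]
 [0.4454 0.3636 0.064 ]
 [0.5349 0.3632 0.064 ]
 [0.5343 0.2726 0.064 ]] [0.4899 0.3182 0.064 ]
```

```bash
python3 - <<'E'
from h import *
print(move([.4882,.3187,.101],np.radians(44.5)), ctrl.observe()["joints"])
E
```

```text
(array([-0.0059,  0.0187,  0.1484]), np.float64(24.964240030668865)) [ 0.3873  0.0445  1.8516  0.0003  1.246  -0.8252]
```

Call:
drive_tool(
  increments=[-0.0059,0.0187,0,0,1,0,0,0.02,8.32,1,0,0,0.02,8.32,1,0,0,0.02,8.32,1,0,0,0.03,0,1,0,0,0.03,0,1,0,0,0.0284,0,1,0,0,0,0,1,0,0,0,0,1],
)

```text
clock: 2.35
eef_pos: [0.4885, 0.3187, 0.2563]
tcp_rot: [-0.0, 0.387, 0.922, -0.0]
contact_force: [-0.4, 1.2, 1.0]
gripper_width: 0.997
grip_force: 0.0
```

```bash
python3 - <<'E'
from h import *
print(move([.4882,.3187,.101],np.radians(44.5)), ctrl.observe()["joints"],ctrl.observe()["contact_force"])
E
```

```text
(array([ 0.0001, -0.0001,  0.0003]), np.float64(0.01722152929146284)) [ 0.4042  0.2538  1.9097  0.0001  0.9791 -0.3728] [-0.4333  1.2175  1.0163]
```

Call:
drive_tool(
  increments=[0,0,0,0,0,0,0,0,0,0,0,0,0,0,0,0,0,0,0,0,0,0,0,0,0,0,0,0,0,0,0,0,0,0,0,0,0,0,0,0],
)

```text
clock: 3.15
eef_pos: [0.4896, 0.3182, 0.2571]
tcp_rot: [0.001, 0.387, 0.922, 0.001]
contact_force: [2.8, 2.9, 2.0]
gripper_width: 0.159
grip_force: 61.8
```

Call:
drive_tool(
  increments=[0,0,0,-6,0,0,0,0,-6,0,0,0,0,-6,0,0,0,0,-6,0,0,0,0,-6,0,0,0,0,-6,0,0,0,0,-6,0,0,0,0,-6,0,0,0,0,-6,0],
)

```text
clock: 4.05
eef_pos: [0.4899, 0.3178, 0.2573]
tcp_rot: [0.0, -0.067, 0.998, 0.003]
contact_force: [1.4, -0.5, 3.7]
gripper_width: 0.155
grip_force: 155.4
```

Call:
drive_tool(
  increments=[0,0,0,-3,0,0,0,0,-2,0,0,0,0,-1,0,0,0,0,0,0,0,0,0,0,0],
)

```text
clock: 4.55
eef_pos: [0.4897, 0.3174, 0.2576]
tcp_rot: [-0.001, -0.112, 0.994, 0.004]
contact_force: [22.7, -3.0, -3.9]
gripper_width: 0.156
grip_force: 234.1
```

```bash
python3 - <<'E'
from h import *
o=ctrl.observe();T=tool(o);print(T[:,1],np.degrees(np.arctan2(T[1,1],T[0,1])),o["moment"],o["contact_force"],o["tau"])
E
```

```text
[-0.2232  0.9747  0.008   0.    ] 102.89932718948046 [-1.2552 -2.1453 -6.1522] [22.6864 -2.9921 -3.9087] [  0.8352 -28.8363 -24.8441  -1.7882   1.7379  -5.4064]
```

Call:
drive_tool(
  increments=[0,0,0,1.5,0,0,0,0,0,0.5,0,0,0,0,1,0,0,0,0,1,0,0,0,0,1,0,0,-0.03,0,1,0,0,-0.04,0,1,0,0,-0.04,0,1,0,0,-0.04,0,1,0,0,0,0,1],
)

```text
clock: 5.55
eef_pos: [0.4901, 0.3185, 0.4141]
tcp_rot: [0.006, -0.113, 0.994, 0.001]
contact_force: [0.5, -0.7, 0.3]
gripper_width: 0.998
grip_force: 0.0
```

```bash
python3 - <<'E'
from h import *
T=tool(); im=ctrl.get_image("wrist"); np.save("T2.npy",T)
w=cv2.resize((255*(im[:,:,::-1]/255.)**.5).astype(np.uint8),(768,576),interpolation=cv2.INTER_CUBIC)
p=np.array([[.4882,.3187,.118]])
C=cam("wrist",T)
c=(proj(C,p)*1.5)[0].astype(int); x,y=np.maximum(c-90,0)
cv2.imwrite("pics/c3.png",cv2.resize(w[y:y+180,x:x+180],None,fx=3,fy=3)); print(x,y)
g=[.485,-.356,.25]
print(move(g,np.radians(0),T), ctrl.observe()["joints"],T)
E
```

```text
293 176
(array([ 0.1592, -0.6562,  0.0061]), np.float64(-76.97107393337228)) [ 0.4027  0.0814  1.8015 -0.0008  1.251  -1.3949] [[-0.9742 -0.2254  0.0125  0.4901]
 [-0.2254  0.9743  0.0044  0.3185]
 [-0.0132  0.0015 -0.9999  0.4141]
 [ 0.      0.      0.      1.    ]]
```

View pics/c3.png

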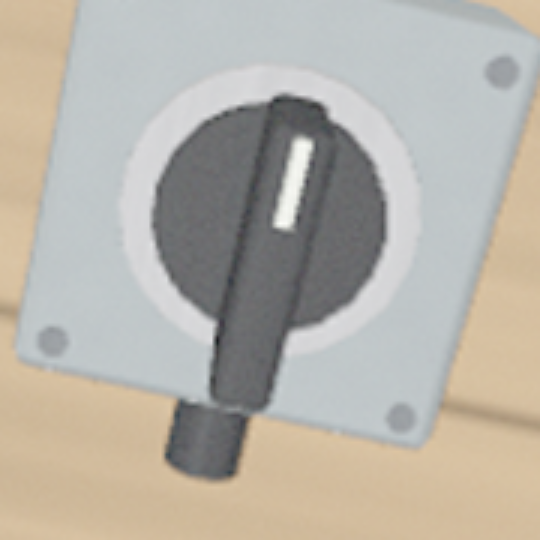

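The bar now lies nearly parallel to the box side, so it is off. I'll go over the bush next.

Call:
drive_tool(
  increments=[0,-0.0443,0,0,1,0,-0.0443,0,0,1,0,-0.0443,0,0,1,0,-0.0443,0,0,1,0,-0.0443,0,0,1,0,-0.0443,0,0,1,0,-0.0443,0,0,1,0,-0.0443,0,0,1,0,0,0,0,1,0,0,0,0,1],
)

```text
clock: 6.6
eef_pos: [0.5681, -0.0283, 0.4043]
tcp_rot: [-0.002, -0.112, 0.994, 0.001]
contact_force: [-0.6, 1.4, -0.8]
gripper_width: 0.999
grip_force: 0.0
```

Call:
drive_tool(
  increments=[0,0,0,8.4,1,0,0,0,8.4,1,0,0,0,8.4,1,0,0,0,8.4,1,0,0,0,8.4,1,0,0,0,8.4,1,0,0,0,8.4,1,0,0,0,8.4,1,0,0,0,8.4,1,0,0,0,8.4,1],
)

```text
clock: 7.6
eef_pos: [0.5679, -0.0255, 0.4052]
tcp_rot: [-0.001, 0.582, 0.813, -0.0]
contact_force: [1.0, 0.3, 0.2]
gripper_width: 0.998
grip_force: 0.0
```

Call:
drive_tool(
  increments=[0,0,0,0,1,0,0,0,0,1],
)

```text
clock: 7.8
eef_pos: [0.5681, -0.0263, 0.4057]
tcp_rot: [-0.001, 0.579, 0.815, -0.0]
contact_force: [-0.3, -0.1, 0.1]
gripper_width: 1.001
grip_force: 0.0
```

```bash
python3 - <<'E'
from h import *
C=cam("wrist",np.load("T2.npy"))
m=onplane(C,[((np.array(p)/3+[293,176])/1.5) for p in ((284,228),(300,140))],.118); d=m[0]-m[1]; print("mark",np.degrees(np.arctan2(d[1],d[0])))
T=tool(); im=ctrl.get_image("wrist"); np.save("T3.npy",T); print(T,ctrl.observe()["joints"])
cv2.imwrite("pics/w3.png",cv2.resize(im[:,:,::-1],(768,576),interpolation=cv2.INTER_CUBIC))
print(proj(cam("wrist",T),[.5706,-.0262,.13])*1.5)
E
```

```text
mark 3.2018959079564926
[[-0.3292  0.9443 -0.0012  0.5681]
 [ 0.9443  0.3292  0.0003 -0.0263]
 [ 0.0007 -0.0011 -1.      0.4057]
 [ 0.      0.      0.      1.    ]] [-0.225   0.0527  1.8405  0.      1.2493 -0.5596]
[[388.8212 286.2317]]
```

View pics/w3.png

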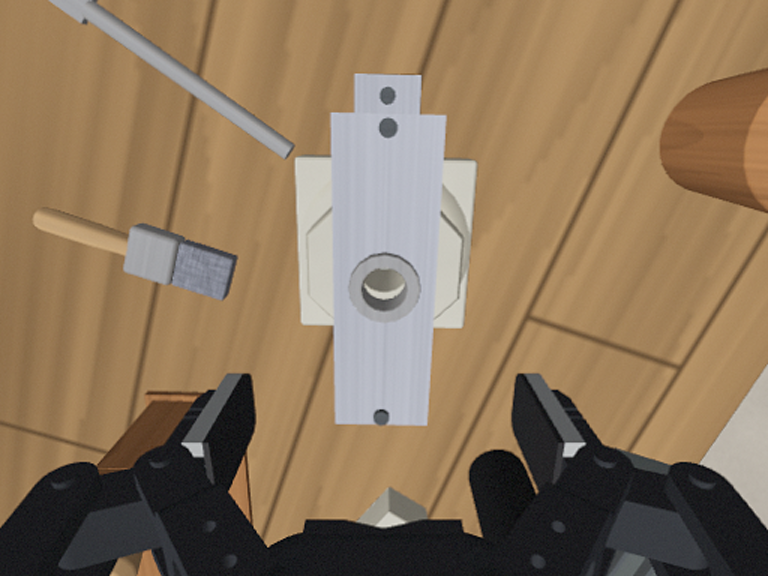

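The bush mouth is centred near (384,288) and the bridge screws are at (388,127) and (381,417). I'll compute the bush axis and check the bar angle numerically from the white mark.

```bash
python3 - <<'E'
from h import *
C=cam("wrist",np.load("T3.npy"))
for n,p,z in [("outer",(384.5,287.5),.13),("bore",(384,289),.13),("s1",(388,127),.124),("s2",(381,417),.124)]: print(n,onplane(C,np.array(p)/1.5,z)[0])
im=cv2.imread("pics/w3.png"); g=cv2.medianBlur(cv2.cvtColor(im,6),5)
print(cv2.HoughCircles(g[220:360,310:460],cv2.HOUGH_GRADIENT,1,2,param1=80,param2=15,minRadius=18,maxRadius=40)[0][:6]+[310,220,0])
def ang(img,f,C):
    h=cv2.connectedComponentsWithStats((img.min(2)>225).astype(np.uint8)); 
    i=1+np.argmax(h[2][1:,4]); ys,xs=np.where(h[1]==i)
    r=cv2.minAreaRect(np.c_[xs,ys].astype(np.float32)); b=cv2.boxPoints(r)
    X=onplane(C,f(np.c_[xs,ys]),.118)[:,:2]; w,v=np.linalg.eigh(np.cov(X.T)); d=v[:,1]
    print(r,X.mean(0),np.degrees(np.arctan2(d[1],d[0])),np.sqrt(w*12))
ang(cv2.imread("pics/w1.png")[225:300,380:460],lambda p:(p+[380,225])/1.5,cam("wrist",np.load("T1.npy")))
ang(cv2.imread("pics/c3.png")[110:260,240:340],lambda p:((p+[240,110])/3+[293,176])/1.5,cam("wrist",np.load("T2.npy")))
C=cam("wrist",np.load("T2.npy"))
s=onplane(C,[((np.array(p)/3+[293,176])/1.5) for p in ((52,342),(400,417),(502,72),)],.064);print(s, [np.degrees(np.arctan2(*(s[a]-s[b])[1::-1])) for a,b in((0,1),(1,2))])
E
```

```text
outer [ 0.5685 -0.0277  0.13  ]
bore [ 0.5685 -0.0287  0.13  ]
s1 [0.5416 0.0549 0.124 ]
s2 [ 0.5964 -0.1144  0.124 ]
[[383.5 287.5  36. ]
 [381.5 286.5  33.8]
 [385.5 286.5  34.8]
 [384.5 284.5  36.9]
 [383.5 293.5  37.2]
 [382.5 290.5  34.9]]
((48.70001220703125, 42.60000228881836), (2.683281421661377, 15.652474403381348), 26.56505012512207) [0.479  0.3298] 134.1062374041397 [0.0017 0.01  ]
((53.0588264465332, 73.76470947265625), (13.096923828125, 86.82775115966797), 14.03624439239502) [0.4704 0.3185] 179.56684951418413 [0.0023 0.0176]
[[0.5356 0.273  0.064 ]
 [0.5358 0.3629 0.064 ]
 [0.4459 0.3637 0.064 ]] [np.float64(-90.11980044787839), np.float64(-0.5443790957218188)]
```

The bar is at -0.4° with the box at 0°, and the stop torque was clear, so the isolator is off. Next I'll go over the probe.

Call:
drive_tool(
  increments=[-0.0355,-0.0234,0,0,1,-0.0355,-0.0234,0,0,1,-0.0355,-0.0234,0,0,1,-0.0355,-0.0234,0,0,1,-0.0355,-0.0234,0,0,1,-0.0355,-0.0234,0,0,1,-0.0355,-0.0234,0,0,1,-0.0355,-0.0234,0,0,1,0,0,0,0,1,0,0,0,0,1],
)

```text
clock: 8.85
eef_pos: [0.4831, -0.3574, 0.4059]
tcp_rot: [-0.001, 0.581, 0.814, 0.0]
contact_force: [-0.3, 0.8, 0.7]
gripper_width: 0.999
grip_force: 0.0
```

Call:
drive_tool(
  increments=[0,0,0,0,1,0,0,0,0,1],
)

```text
clock: 9.05
eef_pos: [0.4839, -0.3555, 0.4062]
tcp_rot: [-0.0, 0.58, 0.814, 0.0]
contact_force: [-0.2, 0.4, -0.2]
gripper_width: 0.998
grip_force: 0.0
```

```bash
python3 - <<'E'
from h import *
T=tool(); im=ctrl.get_image("wrist"); np.save("T4.npy",T); print(T,ctrl.observe()["joints"])
cv2.imwrite("pics/w4.png",cv2.resize(im[:,:,::-1],(768,576),interpolation=cv2.INTER_CUBIC))
print(proj(cam("wrist",T),[.485,-.356,.18])*1.5)
E
```

```text
[[-0.3267  0.9451 -0.0001  0.4839]
 [ 0.9451  0.3267  0.0004 -0.3555]
 [ 0.0004  0.     -1.      0.4062]
 [ 0.      0.      0.      1.    ]] [-0.8025  0.1229  1.7643  0.0002  1.2545 -1.1352]
[[386.1281 320.1831]]
```

View pics/w4.png

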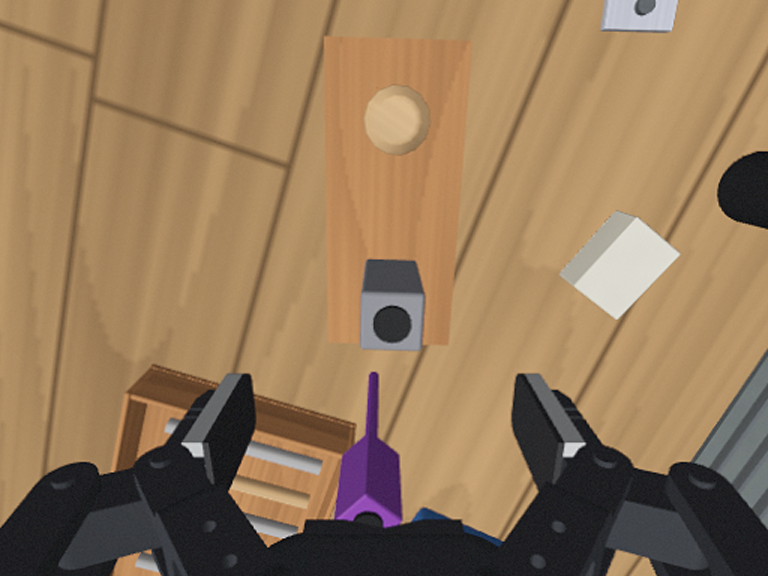

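The grey probe grip's top face has corners near (361,292), (424,291), (422,350) and (361,350), square to the fingers within about 1°.

```bash
python3 - <<'E'
from h import *
T=np.load("T4.npy");C=cam("wrist",T)
X=onplane(C,np.array([(361,292),(424,291),(423,350),(361,350),(392,324)])/1.5,.18)
print(X,X[:4].mean(0)); L=(X-T[:3,3])@T[:3,:3]; print(L)
print([np.degrees(np.arctan2(*(X[a]-X[b])[1::-1])) for a,b in((1,0),(2,3),(0,3),(1,2))], np.degrees(np.arctan2(.3267,.9451)))
B=onplane(cam("wrist",np.load("T3.npy")),np.array([(384,288)])/1.5,.13); print(B,[np.linalg.norm(X[i]-X[i+1]) for i in range(3)])
s=onplane(C,np.array([(325,37),(471,41),(448,345),(329,344)])/1.5,.12); print("stand",s)
print(move(np.r_[X[:4].mean(0)[:2],.152],np.radians(19.5)))
E
```

```text
[[ 0.4695 -0.3465  0.18  ]
 [ 0.4966 -0.3367  0.18  ]
 [ 0.5068 -0.3649  0.18  ]
 [ 0.4787 -0.3746  0.18  ]
 [ 0.4882 -0.3569  0.18  ]] [ 0.4879 -0.3557  0.18  ]
[[ 0.0131 -0.0107  0.2263]
 [ 0.0136  0.0182  0.2263]
 [-0.0164  0.0185  0.2262]
 [-0.0164 -0.0112  0.2262]
 [-0.0028  0.0036  0.2262]]
[np.float64(19.99051440250443), np.float64(19.02666432446953), np.float64(108.12610560518748), np.float64(109.7819995266718)] 19.069126681675407
[[ 0.5684 -0.0281  0.13  ]] [np.float64(0.02886219704453026), np.float64(0.02998688540434655), np.float64(0.029717112980379077)]
stand [[ 0.4139 -0.244   0.12  ]
 [ 0.4842 -0.2216  0.12  ]
 [ 0.5358 -0.3833  0.12  ]
 [ 0.4654 -0.4069  0.12  ]]
(array([-0.0015,  0.0037,  0.0994]), np.float64(-0.4370909278657672))
```

Call:
drive_tool(
  increments=[-0.002,0.0037,0,0,1,0,0,0.02,0,1,0,0,0.03,0,1,0,0,0.03,0,1,0,0,0.0194,0,1,0,0,0,0,1,0,0,0,0,1],
)

```text
clock: 9.8
eef_pos: [0.488, -0.3574, 0.3073]
tcp_rot: [0.0, 0.581, 0.814, 0.0]
contact_force: [0.6, 0.1, 1.1]
gripper_width: 0.997
grip_force: 0.0
```

Call:
drive_tool(
  increments=[0,0,0,0,0,0,0,0,0,0,0,0,0,0,0,0,0,0,0,0,0,0,0,0,0,0,0,0,0,0,0,0,0,0,0,0,0,0,0,0],
)

```text
clock: 10.6
eef_pos: [0.4878, -0.3578, 0.308]
tcp_rot: [0.001, 0.581, 0.814, -0.0]
contact_force: [0.9, 0.9, 4.9]
gripper_width: 0.344
grip_force: 59.9
```

```bash
python3 - <<'E'
from h import *
o=ctrl.observe();T=tool();np.save("Tg.npy",T);print(T,o["grip_force"],o["contact_force"],move([.488,-.3562,.152],np.radians(19.3)))
E
```

```text
[[-0.3243  0.9459  0.0013  0.4878]
 [ 0.9459  0.3243 -0.0011 -0.3578]
 [-0.0015  0.0009 -1.      0.308 ]
 [ 0.      0.      0.      1.    ]] 59.8676061630249 [0.8563 0.8618 4.9369] (array([0.0017, 0.0006, 0.001 ]), np.float64(-0.3753167344825204))
```

Call:
drive_tool(
  increments=[0,0,-0.01,0,0,0,0,-0.02,0,0,0,0,-0.025,0,0,0,0,-0.025,0,0,0,0,-0.025,0,0,0,0,-0.025,0,0,0,0,-0.025,0,0,0,0,-0.015,0,0,0,0,0,0,0],
)

```text
clock: 11.5
eef_pos: [0.4876, -0.3577, 0.4793]
tcp_rot: [0.002, 0.581, 0.814, -0.0]
contact_force: [1.0, -0.4, -1.3]
gripper_width: 0.348
grip_force: 59.4
```

```bash
python3 - <<'E'
from h import *
o=ctrl.observe();T=tool();Tg=np.load("Tg.npy");off=np.array([.488,-.3562])-Tg[:2,3]; print(off,o["gripper_width"],o["grip_force"],o["eef_pos"],o["joints"])
t=np.r_[np.array([.5685,-.0282])-off,T[2,3]]; print(t,T[:3,:3].T@(t-T[:3,3]))
E
```

```text
[0.0002 0.0016] 0.34777159230886073 59.41932678222656 [ 0.4876 -0.3577  0.4793] [-0.8006  0.0841  1.6733 -0.0001  1.3801 -1.1309]
[ 0.5683 -0.0298  0.4793] [ 0.284   0.1827 -0.0008]
```

Call:
drive_tool(
  increments=[0.016,0.01,0,0,0,0.03,0.02,0,0,0,0.034,0.022,0,0,0,0.034,0.022,0,0,0,0.034,0.022,0,0,0,0.034,0.022,0,0,0,0.034,0.022,0,0,0,0.032,0.0207,0,0,0,0.022,0.014,0,0,0,0.014,0.008,0,0,0],
)

```text
clock: 12.5
eef_pos: [0.568, -0.0268, 0.4745]
tcp_rot: [-0.002, 0.58, 0.815, -0.001]
contact_force: [1.1, 0.1, -2.0]
gripper_width: 0.349
grip_force: 59.5
```

Call:
drive_tool(
  increments=[0,0,0,0,0,0,0,0,0,0,0,0,0,0,0],
)

```text
clock: 12.8
eef_pos: [0.5681, -0.0306, 0.4764]
tcp_rot: [-0.0, 0.582, 0.813, -0.0]
contact_force: [-0.1, 0.1, -0.9]
gripper_width: 0.342
grip_force: 59.4
```

```bash
python3 - <<'E'
from h import *
T=tool(); print(T); t=np.array([.5683,-.0298,T[2,3]]); print(T[:3,:3].T@(t-T[:3,3]))
im=ctrl.get_image("wrist"); sc=ctrl.get_image("scene"); np.save("T5.npy",T)
c=lambda n,a:proj(cam(n,T),a)
tip=[.5685,-.0282,T[2,3]-.298]; pts=[tip,[.5685,-.0282,.13],np.add(tip,[0,0,.11])]
P=c("scene",pts); print(P,c("wrist",pts))
x,y=P[1].astype(int)-[60,75]
b=cv2.resize(sc[y:y+110,x:x+110,::-1],(500,500),interpolation=cv2.INTER_CUBIC); print(x,y)
a=cv2.resize(im[130:300,165:335,::-1],(300,300)); a=cv2.copyMakeBorder(a,0,200,0,0,0)
cv2.imwrite("pics/c5.png",cv2.hconcat([b,a])); cv2.imwrite("pics/s5.png",sc[:,:,::-1])
E
```

```text
[[-0.3231  0.9464 -0.001   0.5681]
 [ 0.9464  0.3231 -0.0003 -0.0306]
 [ 0.     -0.001  -1.      0.4764]
 [ 0.      0.      0.      1.    ]]
[ 0.0007  0.0005 -0.    ]
[[227.3213 195.7549]
 [227.7121 207.2192]
 [226.3471 167.0193]] [[257.611  179.7999]
 [257.3398 166.826 ]
 [258.7549 234.5803]]
167 132
```

View pics/c5.png

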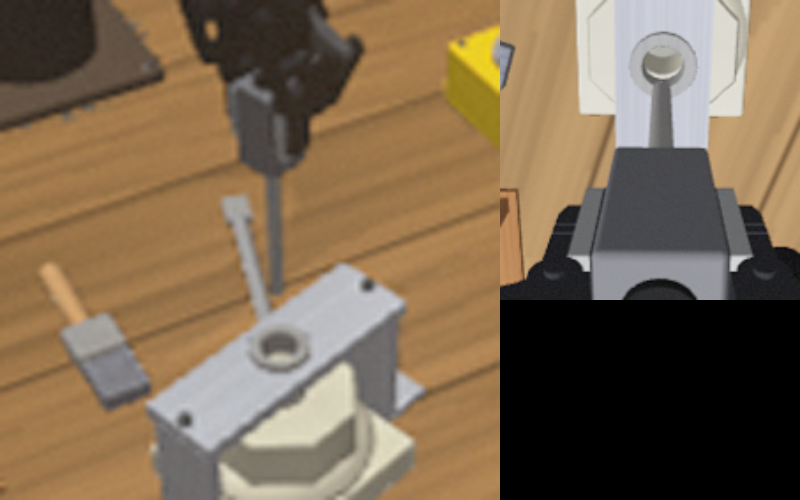

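The tip hangs over the bush and both views agree with the prediction within 1-2 mm. I'll go down to just above the mouth and check once more.

Call:
drive_tool(
  increments=[0.0007,0.0005,0,0,0,0,0,0.01,0,0,0,0,0.01,0,0,0,0,0.01,0,0,0,0,0.01,0,0,0,0,0.002,0,0,0,0,0,0,0,0,0,0,0,0,0,0,0,0,0],
)

```text
clock: 13.8
eef_pos: [0.5687, -0.0289, 0.4357]
tcp_rot: [0.001, 0.581, 0.814, 0.0]
contact_force: [-0.1, 0.2, -1.3]
gripper_width: 0.347
grip_force: 59.5
```

```bash
python3 - <<'E'
from h import *
T=tool(); t=np.array([.5683,-.0298,T[2,3]]); print(T,T[:3,:3].T@(t-T[:3,3]))
im=ctrl.get_image("wrist"); sc=ctrl.get_image("scene")
tip=[.5685,-.0282,T[2,3]-.298]; pts=[tip,[.5685,-.0282,.13]]
print(tip,proj(cam("wrist",T),pts),proj(cam("scene"),pts))
a=cv2.resize(im[140:220,215:295,::-1],(480,480),interpolation=cv2.INTER_CUBIC)
b=cv2.resize(sc[185:225,210:250,::-1],(320,320),interpolation=cv2.INTER_CUBIC)
cv2.imwrite("pics/c6.png",cv2.hconcat([a,cv2.copyMakeBorder(b,0,160,0,0,0)]))
E
```

```text
[[-0.3244  0.9459  0.0013  0.5687]
 [ 0.9459  0.3244 -0.0003 -0.0289]
 [-0.0007  0.0011 -1.      0.4357]
 [ 0.      0.      0.      1.    ]] [-0.0007 -0.0006 -0.    ]
[0.5685, -0.0282, np.float64(0.13769117675261555)] [[255.7366 181.0793]
 [255.7182 178.7051]] [[227.6514 205.4422]
 [227.7121 207.2192]]
```

View pics/c6.png

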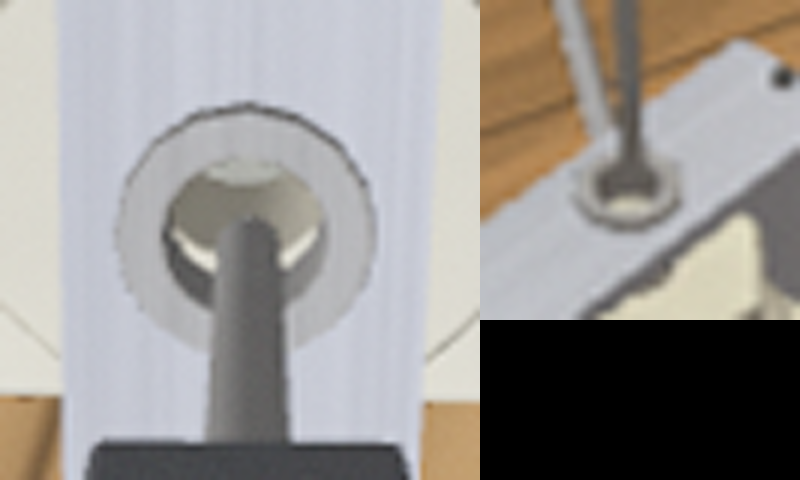

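The rod tip sits centred over the bore: in the wrist crop the tip is at x≈247 and the bore centre at x≈245. I'll lower it.

Call:
drive_tool(
  increments=[-0.0004,-0.0004,0.004,0,0,0,0,0.01,0,0,0,0,0.01,0,0,0,0,0.01,0,0,0,0,0.01,0,0,0,0,0,0,0],
)

```text
clock: 14.5
eef_pos: [0.5677, -0.0293, 0.3882]
tcp_rot: [-0.002, 0.581, 0.814, -0.001]
contact_force: [-1.2, -0.1, -0.7]
gripper_width: 0.348
grip_force: 59.5
```

```bash
python3 - <<'E'
from h import *
T=tool(); t=np.array([.5683,-.0298,.3555]); print(T[:3],T[:3,:3].T@(t-T[:3,3]))
E
```

```text
[[-0.3243  0.9459 -0.0045  0.5677]
 [ 0.946   0.3243  0.0011 -0.0293]
 [ 0.0025 -0.0039 -1.      0.3882]] [-0.0007  0.0005  0.0327]
```

Call:
drive_tool(
  increments=[0,0,0.01,0,0,0,0,0.01,0,0,0,0,0.008,0,0,0,0,0.004,0,0,0,0,0,0,0,0,0,0,0,0,0,0,0,0,0,0,0,0,0,0],
)

```text
clock: 15.3
eef_pos: [0.5684, -0.0294, 0.3595]
tcp_rot: [0.001, 0.581, 0.814, 0.0]
contact_force: [-0.2, -0.9, -1.6]
gripper_width: 0.341
grip_force: 59.5
```

```bash
python3 - <<'E'
from h import *
o=ctrl.observe();T=tool(o); t=np.array([.5683,-.0298,.3555]); print(T[:3],T[:3,:3].T@(t-T[:3,3]),o["joint_vel"],o["contact_force"])
E
```

```text
[[-0.3244  0.9459  0.0011  0.5684]
 [ 0.9459  0.3244 -0.0003 -0.0294]
 [-0.0006  0.0009 -1.      0.3595]] [-0.0003 -0.0002  0.004 ] [-0.0002  0.0021  0.0016  0.0012  0.0016  0.0005] [-0.218  -0.8999 -1.5901]
```

Call:
drive_tool(
  increments=[0,0,0.004,0,0,0,0,0,0,0,0,0,0,0,0,0,0,0,0,0,0,0,0,0,0,0,0,0,0,0,0,0,0,0,0,0,0,0,0,0],
)

```text
clock: 16.1
eef_pos: [0.5683, -0.0294, 0.355]
tcp_rot: [0.0, 0.581, 0.814, 0.0]
contact_force: [-0.0, 0.8, -2.0]
gripper_width: 0.345
grip_force: 59.5
```

```bash
python3 - <<'E'
from h import *
o=ctrl.observe(); print(o["eef_pos"],o["joint_vel"],o["grip_force"])
if abs(o["joint_vel"]).max()<.01 and .35<o["eef_pos"][2]<.361: print(ctrl.hand_in())
E
```

```text
[ 0.5683 -0.0294  0.355 ] [ 0.0004  0.0013 -0.0006 -0.0011  0.0007 -0.0012] 59.47437822818756
the job is handed in; nothing more can be done
None
```

I turned the isolator to its off stop and handed the job in with the probe held upright and still in the stone's hole, tip about 57 mm above the bench (mid-hole) and centred in the bush to within about 1 mm by my estimates; hand-in returned no verdict.

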